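# Back off a knurled clamp nut two turns and free the test stand

### The arm

A 6-joint arm with a two-finger parallel gripper is mounted at the origin on the work surface. World frame = base frame: x ahead of the robot, y to its left, z up, the work surface at z = 0. Lengths are in m, angles in degrees, forces in N, time in s.
With the tool pointing down it reaches from about 0.35 to 0.875 m from the base axis. Payload 4.2 kg.
Tool frame: the origin (TCP) lies between the finger pads; the fingertips stand 8 mm ahead of it and the grasp point (between the pads) lies 11 mm behind it; x points along the fingers, y is the direction in which the jaws open and shut, and the axes are right-handed (so a half turn about x gives the same grasp; the last joint's range is limited). The gripper opens to 87 mm and grips with 3 to 60 N. Pads are 19 mm wide; open, the fingers measure 117 mm over their backs; the gripper's body (75 mm by 190 mm) begins 51 mm behind the grasp point.
Start: joints at [-54.74, 22.042, 0.453, 0, -68.411, -14.817], TCP at [0.218, -0.586, 0.231] pointing down, gripper open.
Joint ranges: [-179.83, 179.83], [-69.29, 118.12], [-61.27, 80.66], [-181.25, 117.63], [-171.15, -9.14], [-177.46, 177.46]. Speed limits (degrees/s): [159.86, 159.86, 180, 180, 180, 180].

### API

Orientations are given as a 3x3 rotation matrix whose columns are the frame's x, y, z axes.
In Python, from station import r gives the robot as it stands. The module is installed in compiled form; this text tells all that it offers.
- The arm moves only by the tool move_arm, never from a script. Its argument "increments" is one flat list of numbers, 7 for each row, row after row: the turn, a rotation vector about the tool's x, y, z in degrees, then the shift along the tool's x, y, z in m, then the finger opening in m, from 0 to 0.087. A call has 1 to 12 rows; each row is the pose to reach, as a shift and turn from the pose commanded when the call began, along the tool's axes at that moment; what a row does not reach only later rows make up. A row lasts 1/12 s, in which the tool goes at most 41.7 mm and 7.16 degrees, less where a joint would pass 70% of its speed; a pose out of reach is approached as far as the arm can. A call with a gripper value outside its range is refused whole. The fingers move at their own pace and stop on an object; the grip force is fixed at half the most. Time passes only in rows, so rows that repeat a pose let the fingers close. It gives the time, the measured TCP pose, the force and the opening at its end, in the units of the state.
- r.sense(): the state, without advancing time (a new reading comes with each control period).
- r.capture(name): name is "scene" or "top" or "wrist"; returns the picture (480x640x3 uint8, red, green, blue); there is no depth.
- r.calibration(name): a dict with "fx", "fy", "cx", "cy" (pixels), "rvec" (rotation vector, rad) and "tvec" (3), from world to camera coordinates, as OpenCV has them; the wrist camera has in their place "tool_from_camera" (4x4, takes a point from camera to tool coordinates, whose origin is the TCP and whose axes are the tool frame's). Camera axes: x right, y down, z forward; pixel columns grow to the right and rows downward; lengths in m; the calibration is good to about 2 mm. A picture is of the moment at which its call begins: read the wrist's pose just before it. calibration takes no time and is no camera call.
- r.finish_job(): hands the job in, once; it reports no verdict.
The state is a dict: "time_s": time; "joints": joint angles; "joint_velocities": joint speeds; "effort": joint torques, N m; "tcp_pos": TCP position; "ee_rot": TCP orientation; "wrist_force": force on the tool from outside, world axes, zero at the start; "moment": the same for the moment, N m; "gripper_width": opening from 0.0 (shut) to 1.0 (fully open).
Only numpy, scipy, OpenCV 4.12 (cv2) and the standard library are available. Lean on these libraries where they do the work, as an engineer would, in place of code of your own. Each camera call takes 0.05 s, during which the arm holds its last target.

### The job

Free the MDF test stand from the strap clamp on the plywood board without gripping anything: roll a fingertip round the knurled brass nut, anticlockwise seen from above, to loosen it by two full turns (to within a quarter of a turn), and then push the steel strap back off the foot of the stand as far as it will go. Do not pinch the nut and lift nothing; the stand and all the loose things lying about stay where they are.

Things in the scene. Friction and masses are not known exactly. Their poses are not given: they have to be found in the camera images.
- board: Fixed plywood board 400 x 270 x 12 mm. Origin on the table under the nut's axis; x runs along the strap from tail to stand, z up; it spans x -150 to 250, y -135 to 135 mm. Fixed on it: an aluminium bed with guide cheeks beside the strap (x -65 to 38, y -28 to 28 mm, 32 mm above the table) and a 16 mm threaded stud, top 76 mm above the table.
- knurled_nut (a joint): Turn of the knurled brass nut in rad: 0 at the start (tight), growing as it turns anticlockwise seen from above; two full turns are 12.57. At the start its painted blue line points along the board's x. It cannot go below 0. The thread lifts it 2 mm a turn. It stays where it is left and needs about 0.07 N m (2.5 N along the rim).
- nut_rim (a point): On the knurled brass nut's axis, half-way up the rim; rises with it. The rim is 60 mm across (26 upright ridges, 1.6 mm) and 18 mm tall, at first 40 to 58 mm above the table. Under it a 28 mm collar stands in the strap's seat; above it a 3 mm boss and the stud. A blue line, 8 mm wide, on its top and side shows its turn. Within 75 mm of the axis all else is below 35 mm above the table.
- strap: Loose steel strap 150 x 40 x 10 mm, 0.38 kg, lying in the guide, top 34 mm above the table. Origin on its underside, at first on the nut's axis; x towards the nose, which laps 22 mm over the stand's foot. The nut's collar sits 3 mm deep in it: it slides freely only after more than 1.5 turns, then 30 mm back (board's -x) until its slot stops on the stud; takes 2 to 3 N.
- strap_tail (a point): Middle of the nut-facing face of the strap's upturned tail, 46 mm above the table, at first 78 mm from the nut's axis. The tail is an upright plate 40 mm wide across the strap and 6 mm thick, top 59 mm above the table. This face looks along the board's +x; push it along the board's -x.
- stand: Loose MDF test stand, 0.4 kg: foot 150 x 100 x 12 mm lying on the board, an 80 mm upright and a top plate 70 x 70 x 10 mm (top 102 mm above the foot's underside), both 30 mm from the foot's middle on the side away from the clamp. Origin under the middle of the foot. It must not move.
- screwdriver: Bystander: loose screwdriver with a red handle, 170 mm long, lying on the board; x along it.
- hex_nut: Bystander: loose steel hexagon nut 28 mm across and 13 mm high, on the board.
- servo_bracket: Bystander: loose white printed angle bracket 50 x 30 x 40 mm, on the board.
- offcut: Bystander: loose plywood offcut 110 x 70 x 18 mm, on the table.
- glue: Bystander: white glue bottle with an orange cap, 44 mm across and 115 mm tall, on the table.
- breadboard: Bystander: white breadboard 165 x 55 x 15 mm, on the table.
- caliper: Bystander: caliper 230 mm long and 13 mm high, on the table.

How it is judged (in metres and radians):
On the way, in this order (a step that is already met when the one before it is completed fails the run):
1. the nut is backed off two full turns (within a quarter turn) while the strap still lies forward in its seat (value of joint knurled_nut between 10.9956 and 14.1372 rad and x of strap_tail in the frame of board above -0.084 m), for 0.1 s.
2. the strap is slid back clear of the stand's foot (x of strap_tail in the frame of board below -0.104 m), for 0.1 s.
At the end, for the whole second after the job is handed in: The nut stands between 1.75 and 2.25 turns from tight; the strap is slid back at least 26 of its 30 mm and lies flat and at rest; the stand is within 12 mm and every bystander within 15 mm of where it was (value of joint knurled_nut between 10.9956 and 14.1372 rad and x of strap_tail in the frame of board below -0.104 m and linear speed of strap below 0.01 m/s and velocity of joint knurled_nut between -0.1 and 0.1 rad/s and angle between each of strap, stand's own z axis and vertical below 0.05 rad and distance of stand from where it was at the start of the episode below 0.012 m and distance of each of screwdriver, hex_nut, servo_bracket, offcut, glue, breadboard, caliper from where it was at the start of the episode below 0.015 m); the robot touches nothing.
It fails at once if the nut is pinched (fingers on it with the grasp point at its axis) (horizontal distance between the grasp point and nut_rim below 0.012 m and contact force between the fingers and knurled_nut above 0.5 N).
It fails at once if the strap is lifted or tipped (height (world z) of strap above 0.03 m or angle between strap's own z axis and vertical above 0.12 rad).
It fails at once if the stand is moved, lifted or tipped (distance of stand from where it was at the start of the episode above 0.012 m or angle between stand's own z axis and vertical above 0.1 rad).
It fails at once if a bystander is moved (distance of any of screwdriver, hex_nut, servo_bracket, offcut, glue, breadboard, caliper from where it was at the start of the episode above 0.015 m).
It also fails if it takes over 58 s, if anything falls off the work surface, if the arm or the gripper's body presses on something with over 40 N, if the wrist force passes 120 N, or if a joint passes its speed limit or range.

## Working session

There is one attempt and no reset: what is moved stays moved. The work goes in short steps, Python scripts to look and compute and a tool call to move; the robot and the scene stay as the last step left them, time stands still between calls to the robot, and variables do not carry over. Pictures are saved under pics/ and viewed, and the job is handed in when it is done.

Besides the shell and the picture viewer there is one more tool, called after "Emit:" in YAML: its name, and indented under it one key for each argument. move_arm: Moves the arm, as the interface text tells. Its arguments: {"type":"object","properties":{"increments":{"type":"array","items":{"type":"number"}}},"required":["increments"]}

```bash
mkdir -p pics
python3 - <<'E'
from station import r
import cv2,json
s=r.sense();print(s)
for n in("scene","top"):
    im=r.capture(n);cv2.imwrite(f"pics/{n}0.png",im[:,:,::-1]);print(n,r.calibration(n))
print(r.calibration("wrist"))
E
```

```text
{'time_s': 0.0, 'joints': array([-5.47405221e+01,  2.20899825e+01,  3.79628334e-01, -2.97162092e-02,
       -6.84113871e+01, -1.48158281e+01]), 'joint_velocities': array([ 0.07141873, -0.09247736, -0.03693359,  0.09611922,  0.01592636,
       -0.02800055]), 'effort': array([-5.20118429e-04, -3.90668750e+01,  1.87407142e+01,  4.22013536e+00,
        1.10036097e-02, -1.80611282e-04]), 'tcp_pos': array([ 0.21811028, -0.58507652,  0.22946488]), 'ee_rot': array([[-8.32779326e-04, -3.49105794e-01,  9.37082948e-01],
       [ 2.01334642e-03,  9.37080788e-01,  3.49106779e-01],
       [-9.99997626e-01,  2.17740151e-03, -7.75106063e-05]]), 'wrist_force': array([ 0.65963402, -0.62360614, -0.02118418]), 'moment': array([ 0.06549149, -0.00499583,  0.00211469]), 'gripper_width': 0.999054966819689}
scene {'fx': 571.2639043640768, 'fy': 571.2639043640768, 'cx': 327.6042687238261, 'cy': 237.01764596381702, 'rvec': array([ 1.63059953,  1.57130663, -0.88372343]), 'tvec': array([ 0.00909757, -0.22398957,  1.73769797])}
top {'fx': 460.785423129372, 'fy': 460.785423129372, 'cx': 324.55615759063994, 'cy': 239.07749647155694, 'rvec': array([ 2.17851283, -2.13436284,  0.14679178]), 'tvec': array([-0.04761115,  0.54431984,  1.26277569])}
{'fx': 386.19632860470045, 'fy': 386.19632860470045, 'cx': 319.677369792034, 'cy': 239.2995064615465, 'tool_from_camera': array([[ 6.02057077e-04, -2.47548553e-01,  9.68875302e-01,
        -1.54671868e-01],
       [ 9.99999768e-01,  4.57609429e-04, -5.04478114e-04,
        -5.22440548e-04],
       [-3.18483646e-04,  9.68875381e-01,  2.47548771e-01,
        -6.65231879e-02],
       [ 0.00000000e+00,  0.00000000e+00,  0.00000000e+00,
         1.00000000e+00]])}
```

View pics/scene0.png

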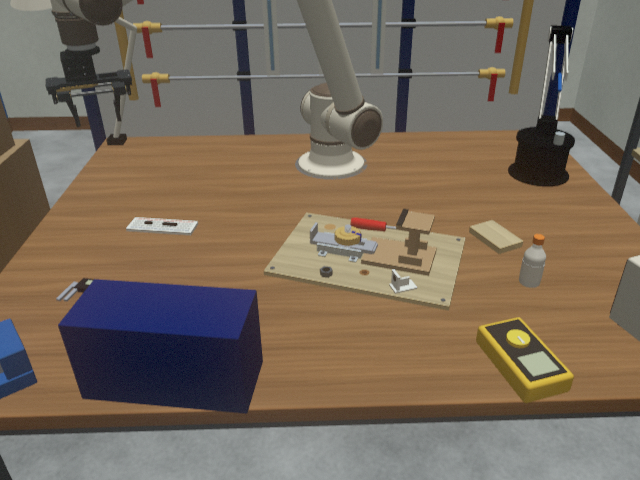

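View pics/top0.png

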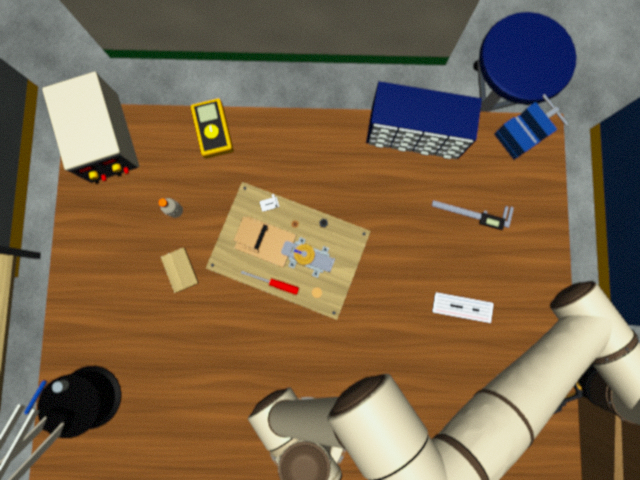

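Run:
```python
import cv2
a=cv2.imread("pics/top0.png")[170:330,195:385];cv2.imwrite("pics/top0c.png",cv2.resize(a,None,fx=4,fy=4,interpolation=cv2.INTER_CUBIC))
a=cv2.imread("pics/scene0.png")[200:310,260:475];cv2.imwrite("pics/scene0c.png",cv2.resize(a,None,fx=3.7,fy=3.7,interpolation=cv2.INTER_CUBIC))
```

```text
(no output)
```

View pics/top0c.png

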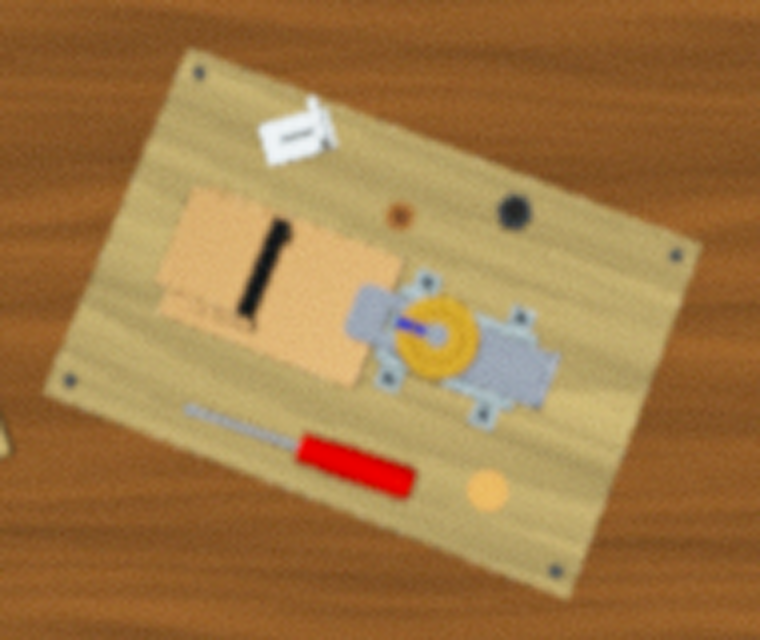

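View pics/scene0c.png

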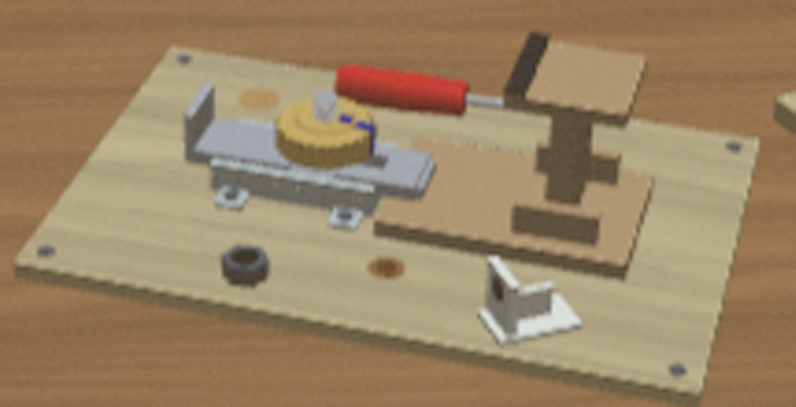

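```bash
cat > h.py <<'E'
import numpy as np,cv2
from station import r
from scipy.optimize import least_squares
def proj(n,P):
    c=r.calibration(n);K=np.array([[c['fx'],0,c['cx']],[0,c['fy'],c['cy']],[0,0,1]])
    return cv2.projectPoints(np.array(P,float).reshape(-1,3),c['rvec'],c['tvec'],K,None)[0].reshape(-1,2)
def b2w(p,B):
    x,y,t=B;P=np.array(p,float).reshape(-1,3);c,s=np.cos(t),np.sin(t)
    return np.c_[x+c*P[:,0]-s*P[:,1],y+s*P[:,0]+c*P[:,1],P[:,2]]
E
python3 - <<'E'
from h import *
C=np.array([[.25,-.135,.012],[-.15,-.135,.012],[-.15,.135,.012],[.25,.135,.012]])
T=np.array([[190,48],[701,243],[570,600],[44,393]])/4+[195,170]
S=np.array([[700,393],[15,265],[172,47],[757,142]])/3.7+[260,200]
def f(n,M):return lambda B:(proj(n,b2w(C,B))-M).ravel()
for nm,g in(("top",f("top",T)),("scene",f("scene",S)),("both",lambda B:np.r_[f("top",T)(B),f("scene",S)(B)])):
  best=min((least_squares(g,[.5,-.2,t]) for t in(0,1.5,3,-1.5)),key=lambda q:q.cost)
  print(nm,best.x,np.degrees(best.x[2]),best.fun.round(1))
B=best.x
N=[[0,0,.076],[.0,0,.058],[-.081,0,.059]]
print((proj("top",b2w(N,B))-[195,170])*4,(proj("scene",b2w(N,B))-[260,200])*3.7)
E
```

```text
top [0.49892064 0.01783038 1.22245786] 70.04167605257443 [-0.3 -0.1  0.6  0.2 -0.1 -0.3 -0.1  0.1]
scene [0.50372134 0.01961234 1.22036142] 69.92155887880108 [ 0.4  0.3 -0.9 -0.5 -0.5  0.1  1.  -0.6]
both [0.50072218 0.01910927 1.22138872] 69.98041888870712 [-0.6 -0.7  0.2 -0.3 -0.6 -0.9 -0.6 -0.6 -0.1 -0.8 -1.  -1.2 -0.8 -0.5
  0.4 -1.3]
[[435.56709745 331.75933061]
 [436.54900166 334.37434222]
 [546.24696485 376.69856988]] [[323.66812817  93.45600356]
 [323.33185251 119.02791013]
 [197.25897809  97.20328286]]
```

Emit:
move_arm:
  increments: [-2,0,0,0,0.01,0.01,0.0,-4,0,0,0,0.03,0.03,0,-7,0,0,0,0.055,0.055,0,-10,0,0,0,0.08,0.08,0,-13,0,0,0,0.105,0.105,0,-16,0,0,0,0.13,0.13,0,-19,0,0,0,0.155,0.155,0,-22,0,0,0,0.18,0.18,0,-25,0,0,0,0.205,0.205,0,-28,0,0,0,0.23,0.23,0,-31,0,0,0,0.255,0.255,0,-34,0,0,0,0.28,0.28,0]

```text
time_s: 1.1
tcp_pos: [0.3829, -0.2237, 0.2304]
ee_rot: [[-0.0, -0.815, 0.58], [0.0, 0.58, 0.815], [-1.0, 0.0, 0.0]]
wrist_force: [0.7, 0.2, -0.4]
gripper_width: 0.173
```

Emit:
move_arm:
  increments: [-2,0,0,0.006,0.004,0.025,0,-4,0,0,0.012,0.008,0.052,0,-6,0,0,0.018,0.013,0.08,0,-8,0,0,0.024,0.018,0.107,0,-10,0,0,0.03,0.023,0.134,0,-12,0,0,0.036,0.028,0.161,0,-14,0,0,0.042,0.033,0.188,0,-15.4,0,0,0.048,0.038,0.215,0,-15.4,0,0,0.054,0.042,0.24,0,-15.4,0,0,0.06,0.045,0.258,0,-15.4,0,0,0.06,0.0456,0.266,0,-15.4,0,0,0.06,0.0456,0.266,0]

```text
time_s: 2.1
tcp_pos: [0.5009, 0.0185, 0.17]
ee_rot: [[-0.001, -0.939, 0.343], [-0.0, 0.343, 0.939], [-1.0, 0.001, -0.001]]
wrist_force: [-0.1, 0.9, -0.6]
gripper_width: 0.005
```

Run:
```python
from station import r
import cv2,numpy as np
s=r.sense();print(s['time_s'],s['tcp_pos'],s['ee_rot'].round(4),s['joints'],s['wrist_force'],s['gripper_width'])
np.savez("w1.npz",p=s['tcp_pos'],R=s['ee_rot'])
cv2.imwrite("pics/w1.png",r.capture("wrist")[:,:,::-1])
```

```text
2.1 [0.50085907 0.01848133 0.16999106] [[-1.100e-03 -9.394e-01  3.427e-01]
 [-5.000e-04  3.427e-01  9.394e-01]
 [-1.000e+00  9.000e-04 -8.000e-04]] [ 2.07084101e+01  1.32906633e+01 -2.17084409e+01  5.28277368e-03
 -5.50702380e+01 -4.07549642e+01] [-0.07914189  0.93452669 -0.55342489] 0.005380122996811063
```

View pics/w1.png

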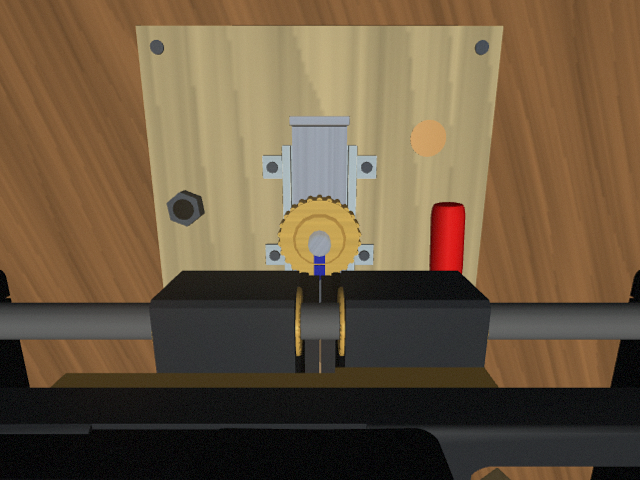

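Run:
```python
import cv2
a=cv2.imread("pics/w1.png")
a=cv2.convertScaleAbs(a,alpha=1.6,beta=25)
cv2.imwrite("pics/w1c.png",cv2.resize(a[255:400,225:415],None,fx=4,fy=4,interpolation=cv2.INTER_CUBIC))
cv2.imwrite("pics/w1d.png",cv2.resize(a[180:285,260:380],None,fx=5,fy=5,interpolation=cv2.INTER_CUBIC))
```

```text
(no output)
```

View pics/w1c.png

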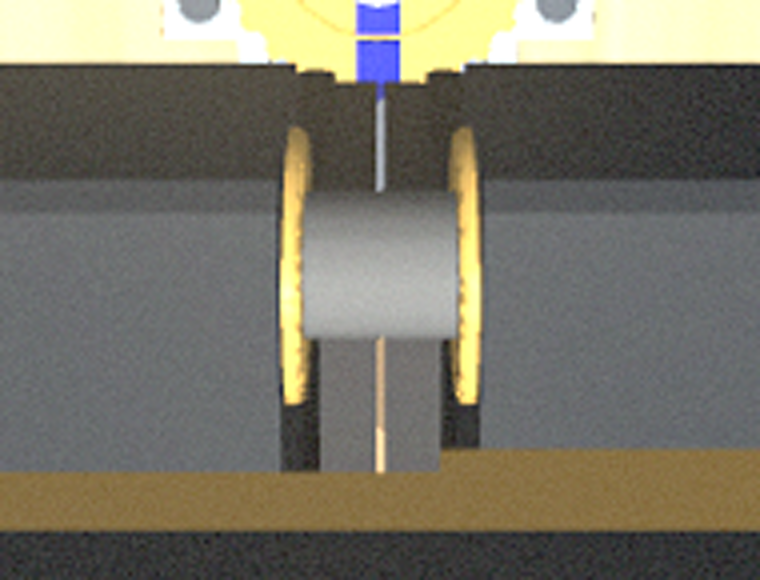

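View pics/w1d.png

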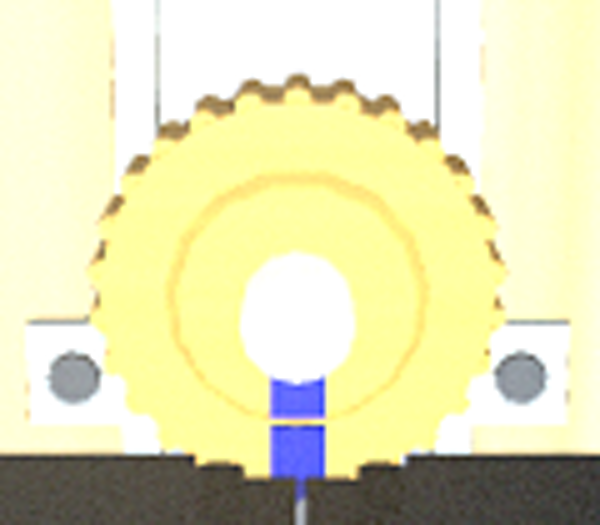

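```bash
cat >> h.py <<'E'
def wray(uv,z,p,R):
    c=r.calibration("wrist");T=c['tool_from_camera'];uv=np.array(uv,float).reshape(-1,2)
    d=np.c_[(uv[:,0]-c['cx'])/c['fx'],(uv[:,1]-c['cy'])/c['fy'],np.ones(len(uv))]@T[:3,:3].T@R.T
    o=p+R@T[:3,3];k=(z-o[2])/d[:,2];return o+d*k[:,None]
E
python3 - <<'E'
from h import *
w=np.load("w1.npz");p,R=w['p'],w['R']
print(wray([319.6,243.6],.076,p,R),wray([319.6,239.4],.061,p,R))
print(wray([[319.8,196],[280,300],[360,300]],.058,p,R))
q=wray([[137,26],[502.5,26]],.012,p,R);print(q)  # board corners x=-150; y=-135,135
d=q[1]-q[0];a=np.degrees(np.arctan2(d[1],d[0]));print("yaw",a-90, np.linalg.norm(d))
t=np.radians(a-90);m=q.mean(0);print("origin from edge",m+0.15*np.array([np.cos(t),np.sin(t),0]))
q=wray([[290,117.5],[349,117.5]],.059,p,R);print("tail top",q, q.mean(0))
E
```

```text
[[0.50150862 0.01726929 0.076     ]] [[0.50180849 0.01815601 0.061     ]]
[[ 0.49130772 -0.01023322  0.058     ]
 [ 0.54557663  0.052412    0.058     ]
 [ 0.48978971  0.07278958  0.058     ]]
[[ 0.57637539 -0.16737016  0.012     ]
 [ 0.32477688 -0.07579342  0.012     ]]
yaw 69.9995232607441 0.26774635309034067
origin from edge [0.50188033 0.01937167 0.012     ]
tail top [[ 0.49194075 -0.06570072  0.059     ]
 [ 0.45550807 -0.05242597  0.059     ]] [ 0.47372441 -0.05906335  0.059     ]
```

Emit:
move_arm:
  increments: [0,0,0,0,0,-0.025,0,0,0,0,0.005,0,-0.048,0,0,0,0,0.025,0,-0.05,0,0,0,0,0.05,0,-0.05,0,0,0,0,0.075,0,-0.05,0,0,0,0,0.1,0,-0.05,0,0,0,0,0.115,0,-0.05,0,0,0,0,0.1215,0,-0.05,0,0,0,0,0.1215,0,-0.047,0,0,0,0,0.1215,0,-0.044,0,0,0,0,0.1215,0,-0.042,0,0,0,0,0.1215,0,-0.042,0]

```text
time_s: 3.15
tcp_pos: [0.4872, -0.0214, 0.0504]
ee_rot: [[0.003, -0.939, 0.344], [0.001, 0.344, 0.939], [-1.0, -0.003, 0.002]]
wrist_force: [-0.3, -0.5, 0.6]
gripper_width: 0.005
```

Emit:
move_arm:
  increments: [0,0,0,0,0,0.001,0,0,0,0,0,0,0.002,0,0,0,0,0,0,0.003,0,0,0,0,0,0,0.003,0]

```text
time_s: 3.48
tcp_pos: [0.4872, -0.019, 0.0493]
ee_rot: [[0.0, -0.939, 0.344], [0.0, 0.344, 0.939], [-1.0, -0.0, 0.0]]
wrist_force: [-0.8, 0.8, -1.4]
gripper_width: 0.003
```

Run:
```python
from station import r
import cv2,numpy as np
s=r.sense();print(s['time_s'],s['tcp_pos'],s['wrist_force'],s['moment'])
a=r.capture("scene")[:,:,::-1];cv2.imwrite("pics/s2.png",cv2.resize(a[180:300,270:430],None,fx=5,fy=5,interpolation=cv2.INTER_CUBIC))
cv2.imwrite("pics/w2.png",r.capture("wrist")[:,:,::-1])
```

```text
3.4833 [ 0.48716982 -0.019009    0.04931306] [-0.81993897  0.76605578 -1.40145903] [0.03529534 0.09193204 0.05667962]
```

View pics/s2.png

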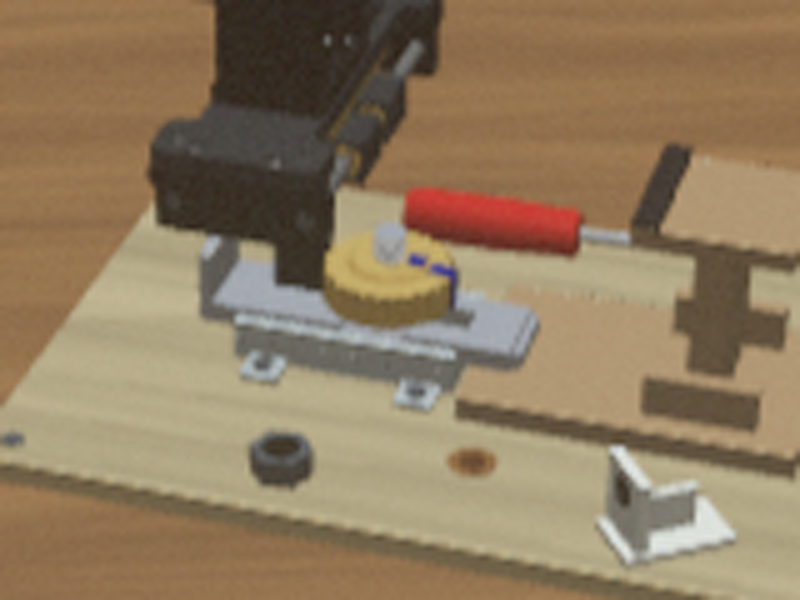

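View pics/w2.png

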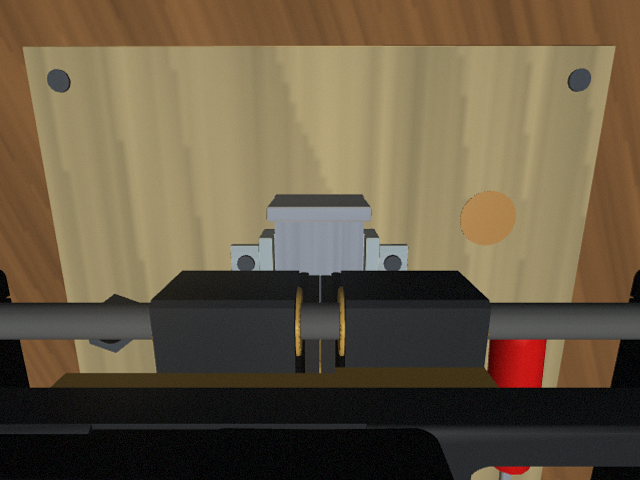

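Emit:
move_arm:
  increments: [0,0,0,0,0,0.001,0,0,0,0,0,0,0.001,0]

```text
time_s: 3.75
tcp_pos: [0.487, -0.0188, 0.049]
ee_rot: [[-0.001, -0.939, 0.344], [-0.001, 0.344, 0.939], [-1.0, 0.001, -0.001]]
wrist_force: [0.7, -3.0, 1.9]
gripper_width: 0.002
```

Emit:
move_arm:
  increments: [0,0,0,0,0,0.001,0,0,0,0,0,0,0.001,0]

```text
time_s: 3.92
tcp_pos: [0.487, -0.0186, 0.0491]
ee_rot: [[-0.002, -0.939, 0.345], [-0.002, 0.345, 0.939], [-1.0, 0.001, -0.003]]
wrist_force: [-0.4, -8.8, 2.2]
gripper_width: 0.003
```

Emit:
move_arm:
  increments: [0,0,0,0,0,0.001,0,0,0,0,0,0,0.001,0]

```text
time_s: 4.08
tcp_pos: [0.487, -0.0185, 0.0491]
ee_rot: [[-0.003, -0.939, 0.345], [-0.003, 0.345, 0.939], [-1.0, 0.002, -0.004]]
wrist_force: [-0.4, -11.4, 2.8]
gripper_width: 0.006
```

Emit:
move_arm:
  increments: [0,0,0,0,-0.001,0.0005,0,0,0,0,0,-0.003,0.001,0,0,0,0,0,-0.005,0.001,0,0,0,0,0,-0.007,0.001,0,0,0,0,0,-0.009,0.001,0,0,0,0,0,-0.011,0.001,0,0,0,0,0,-0.013,0.001,0]

```text
time_s: 4.67
tcp_pos: [0.4956, -0.0224, 0.0481]
ee_rot: [[-0.012, -0.938, 0.345], [-0.004, 0.345, 0.938], [-1.0, 0.01, -0.008]]
wrist_force: [-5.9, -8.1, 5.4]
gripper_width: 0.007
```

```bash
cat > st.py <<'E'
from h import *
def bd(p): 
    d=p[:2]-np.array([.5015,.0185]);t=np.radians(70);c,s=np.cos(t),np.sin(t)
    return np.array([c*d[0]+s*d[1],-s*d[0]+c*d[1]])*1000
def show(tag=None,n="scene"):
    s=r.sense();f=s['wrist_force'];t=np.radians(70);c,q=np.cos(t),np.sin(t)
    print(s['time_s'],"board mm",bd(s['tcp_pos']).round(1),"z",s['tcp_pos'][2].round(4),"F board",np.round([c*f[0]+q*f[1],-q*f[0]+c*f[1],f[2]],1))
    if tag:
        a=r.capture(n)[:,:,::-1]
        a=a[185:275,300:420] if n=="scene" else (a[215:290,255:345] if n=="top" else a)
        k=6 if n=="scene" else (7 if n=="top" else 1)
        cv2.imwrite(f"pics/{tag}.png",cv2.resize(a,None,fx=k,fy=k,interpolation=cv2.INTER_CUBIC))
E
python3 -c "
from st import *
show('s3')"
```

```text
4.6667 board mm [-40.4  -8.4] z 0.0481 F board [-9.6  2.8  5.4]
```

View pics/s3.png

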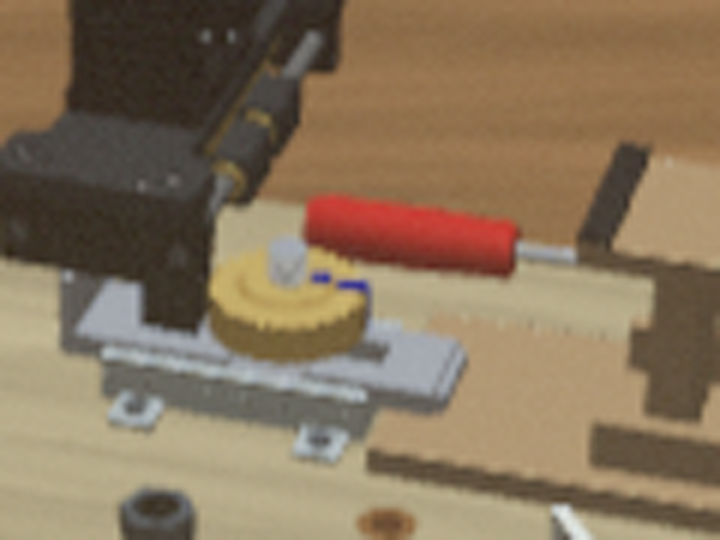

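Emit:
move_arm:
  increments: [0,0,0,0,-0.0026,-0.0003,0,0,0,0,0,-0.0062,0,0,0,0,0,0,-0.0098,0.0007,0,0,0,0,0,-0.0132,0.002,0,0,0,0,0,-0.0164,0.0037,0,0,0,0,0,-0.0193,0.0058,0,0,0,0,0,-0.0219,0.0083,0]

```text
time_s: 5.3
tcp_pos: [0.5254, -0.019, 0.0493]
ee_rot: [[0.002, -0.939, 0.344], [0.001, 0.344, 0.939], [-1.0, -0.002, 0.002]]
wrist_force: [-0.3, 0.8, -0.3]
gripper_width: 0.011
```

```bash
python3 -c "
from st import *
show('s4')"
```

```text
5.3 board mm [-27.  -35.3] z 0.0493 F board [ 0.7  0.5 -0.3]
```

View pics/s4.png

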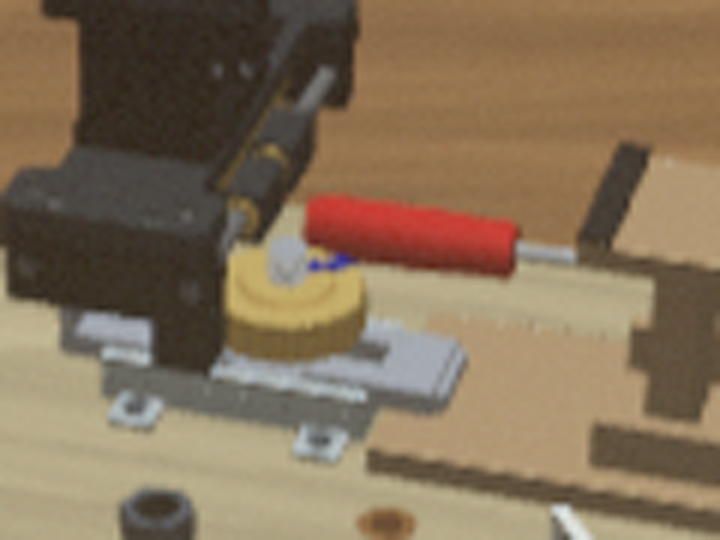

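Emit:
move_arm:
  increments: [0,0,0,0,0.003,-0.0003,0,0,0,0,0,0.0056,-0.0003,0,0,0,0,0,0.0033,0.0026,0,0,0,0,0,0.0015,0.0058,0,0,0,0,0,0.0001,0.0092,0,0,0,0,0,-0.0008,0.0128,0,0,0,0,0,-0.0012,0.0174,0,0,0,0,0,-0.0012,0.0209,0,0,0,0,0,-0.0012,0.0244,0]

```text
time_s: 6.1
tcp_pos: [0.5369, 0.003, 0.05]
ee_rot: [[0.007, -0.939, 0.344], [0.0, 0.344, 0.939], [-1.0, -0.007, 0.003]]
wrist_force: [6.1, -5.0, -2.3]
gripper_width: 0.004
```

```bash
python3 -c "
from st import *
show('s5')"
```

```text
6.1 board mm [ -2.5 -38.5] z 0.05 F board [-2.6 -7.4 -2.3]
```

View pics/s5.png

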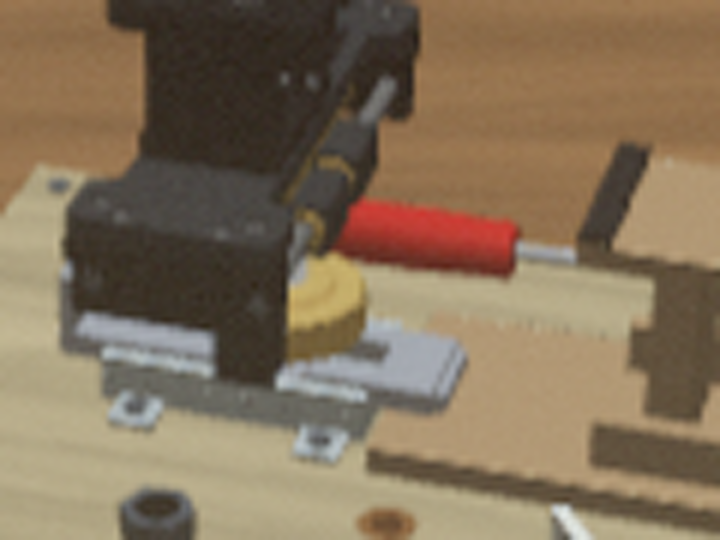

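Emit:
move_arm:
  increments: [0,0,0,0,0.001,0.0035,0,0,0,0,0,0.001,0.007,0,0,0,0,0,0.001,0.0105,0,0,0,0,0,0.001,0.0125,0,0,0,0,0,0.0013,0.0161,0,0,0,0,0,0.002,0.0197,0,0,0,0,0,0.0032,0.0231,0,0,0,0,0,0.005,0.0263,0,0,0,0,0,0.0071,0.0292,0,0,0,0,0,0.0096,0.0318,0,0,0,0,0,0.0125,0.0341,0,0,0,0,0,0.0156,0.0359,0]

```text
time_s: 7.15
tcp_pos: [0.536, 0.044, 0.0508]
ee_rot: [[0.011, -0.939, 0.343], [0.003, 0.343, 0.939], [-1.0, -0.009, 0.007]]
wrist_force: [6.5, 0.9, -0.7]
gripper_width: 0.006
```

```bash
python3 -c "
from st import *
show('s6')"
```

```text
7.15 board mm [ 35.8 -23.7] z 0.0508 F board [ 3.1 -5.8 -0.7]
```

View pics/s6.png

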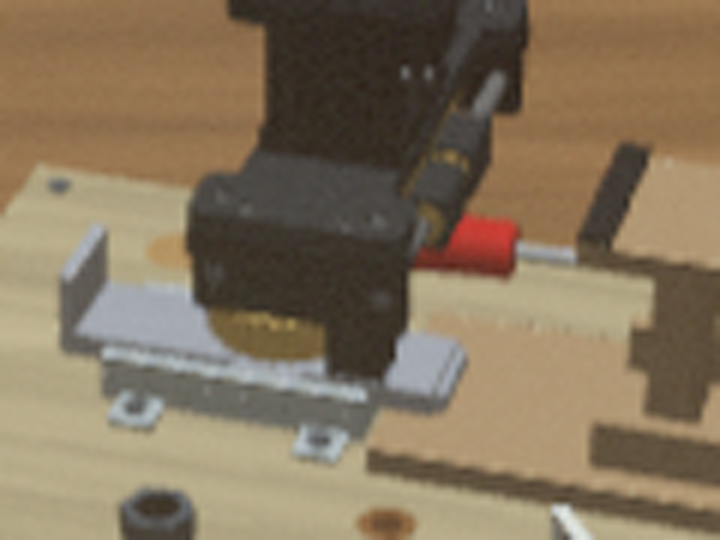

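Emit:
move_arm:
  increments: [0,0,0,0,0.0037,0.0004,0,0,0,0,0,0.0071,0.0012,0,0,0,0,0,0.0114,0.0016,0,0,0,0,0,0.0149,0.0016,0,0,0,0,0,0.0184,0.0016,0,0,0,0,0,0.0219,0.0016,0,0,0,0,0,0.0254,0.0016,0,0,0,0,0,0.0284,0.0016,0,0,0,0,0,0.0319,0.0014,0,0,0,0,0,0.0353,0.0006,0,0,0,0,0,0.0386,-0.0006,0,0,0,0,0,0.0416,-0.0022,0]

```text
time_s: 8.2
tcp_pos: [0.4983, 0.0599, 0.0515]
ee_rot: [[0.017, -0.94, 0.342], [0.009, 0.342, 0.94], [-1.0, -0.013, 0.015]]
wrist_force: [3.7, 15.8, 0.3]
gripper_width: 0.007
```

```bash
python3 -c "
from st import *
show('s7')
show('t7','top')"
```

```text
8.2 board mm [37.9 17.2] z 0.0515 F board [16.1  1.9  0.3]
8.25 board mm [37.6 18. ] z 0.0514 F board [15.5  3.2  0.1]
```

View pics/s7.png

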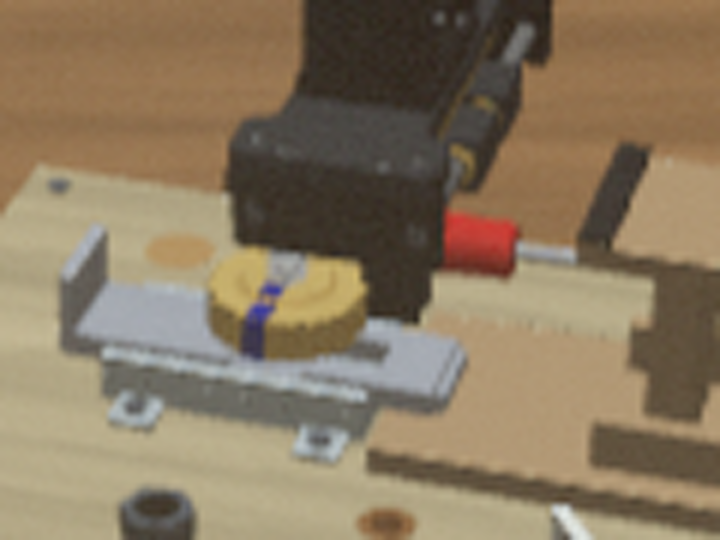

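View pics/t7.png

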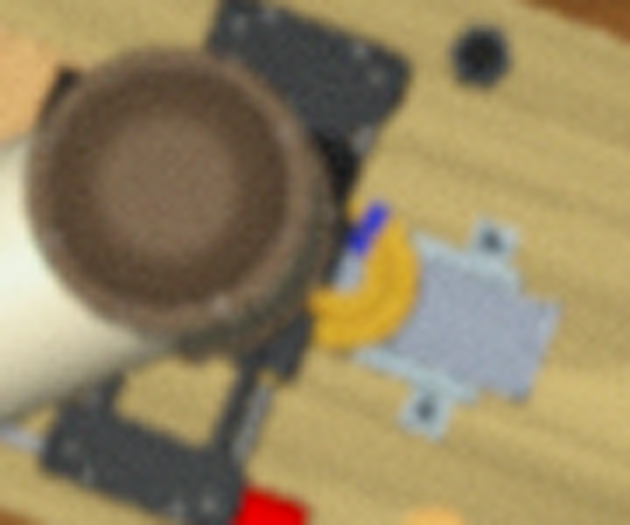

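Emit:
move_arm:
  increments: [0,0,0,0,0.0034,-0.0034,0,0,0,0,0,0.006,-0.0058,0,0,0,0,0,0.0081,-0.0086,0,0,0,0,0,0.0099,-0.0117,0,0,0,0,0,0.0113,-0.015,0,0,0,0,0,0.0121,-0.0185,0,0,0,0,0,0.0125,-0.0229,0,0,0,0,0,0.0125,-0.0264,0,0,0,0,0,0.0125,-0.0299,0,0,0,0,0,0.0125,-0.0334,0,0,0,0,0,0.0125,-0.0369,0,0,0,0,0,0.0125,-0.0415,0]

```text
time_s: 9.3
tcp_pos: [0.4607, 0.0197, 0.0489]
ee_rot: [[-0.008, -0.939, 0.345], [-0.001, 0.345, 0.939], [-1.0, 0.008, -0.004]]
wrist_force: [-11.3, 6.5, 9.3]
gripper_width: -0.0
```

```bash
python3 -c "
from st import *
show('s8')"
```

```text
9.3 board mm [-12.8  38.8] z 0.0489 F board [ 2.3 12.8  9.3]
```

View pics/s8.png

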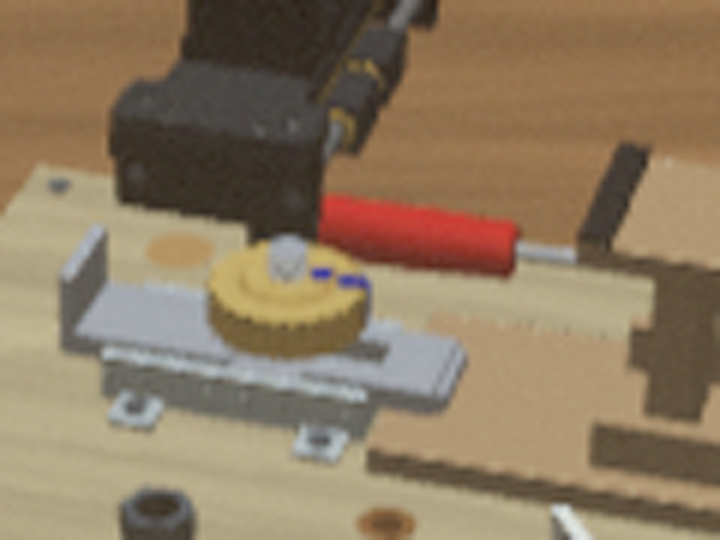

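Emit:
move_arm:
  increments: [0,0,0,0,-0.0002,-0.0035,0,0,0,0,0,-0.001,-0.007,0,0,0,0,0,-0.0022,-0.0104,0,0,0,0,0,-0.0039,-0.0135,0,0,0,0,0,-0.006,-0.0164,0,0,0,0,0,-0.0084,-0.0189,0,0,0,0,0,-0.0112,-0.0211,0,0,0,0,0,-0.0143,-0.0229,0,0,0,0,0,-0.0176,-0.0243,0,0,0,0,0,-0.0211,-0.0251,0,0,0,0,0,-0.0255,-0.0255,0,0,0,0,0,-0.029,-0.0255,0]

```text
time_s: 10.35
tcp_pos: [0.4801, -0.0158, 0.0486]
ee_rot: [[-0.008, -0.938, 0.345], [-0.002, 0.346, 0.938], [-1.0, 0.007, -0.005]]
wrist_force: [-4.1, -3.9, 1.0]
gripper_width: 0.006
```

```bash
python3 -c "
from st import *
show('s9')"
```

```text
10.35 board mm [-39.5   8.4] z 0.0486 F board [-5.1  2.5  1. ]
```

View pics/s9.png

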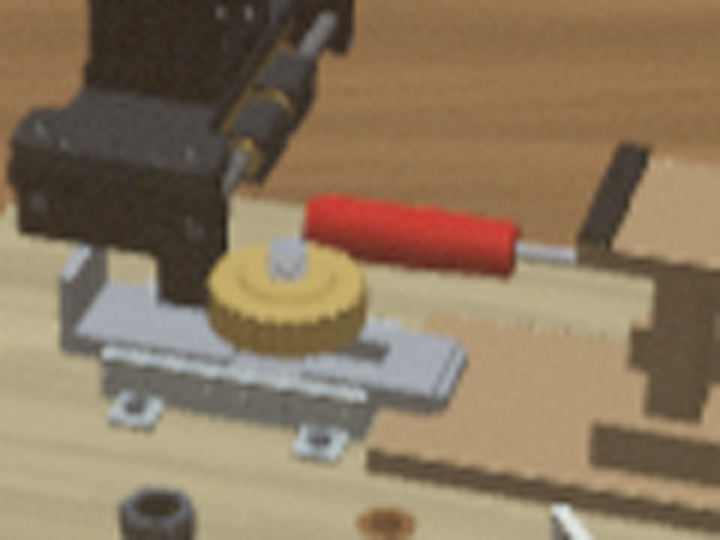

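Emit:
move_arm:
  increments: [0,0,0,0,-0.0035,0.0005,0,0,0,0,0,-0.007,0.0005,0,0,0,0,0,-0.0105,0.0005,0,0,0,0,0,-0.0139,0.0005,0,0,0,0,0,-0.0174,0.0007,0,0,0,0,0,-0.0208,0.0015,0,0,0,0,0,-0.0241,0.0027,0,0,0,0,0,-0.0271,0.0043,0,0,0,0,0,-0.03,0.0063,0,0,0,0,0,-0.0325,0.0088,0,0,0,0,0,-0.0346,0.0115,0,0,0,0,0,-0.0364,0.0145,0]

```text
time_s: 11.4
tcp_pos: [0.5231, -0.0165, 0.0488]
ee_rot: [[-0.0, -0.939, 0.344], [-0.004, 0.344, 0.939], [-1.0, -0.001, -0.004]]
wrist_force: [7.8, -16.2, -6.6]
gripper_width: 0.001
```

```bash
python3 -c "
from st import *
show('s10')
show('t10','top')"
```

```text
11.4 board mm [-25.5 -32.2] z 0.0488 F board [-12.6 -12.9  -6.6]
11.45 board mm [-24.2 -33.2] z 0.0489 F board [ -8.9 -10.3  -5.7]
```

View pics/s10.png

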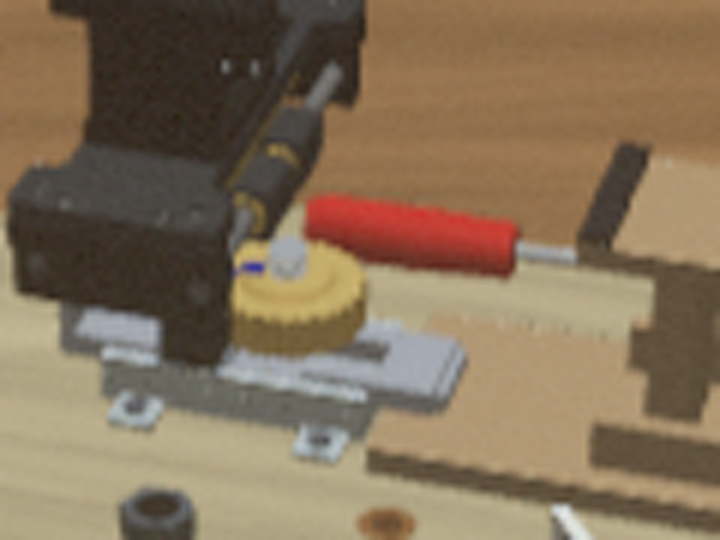

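View pics/t10.png

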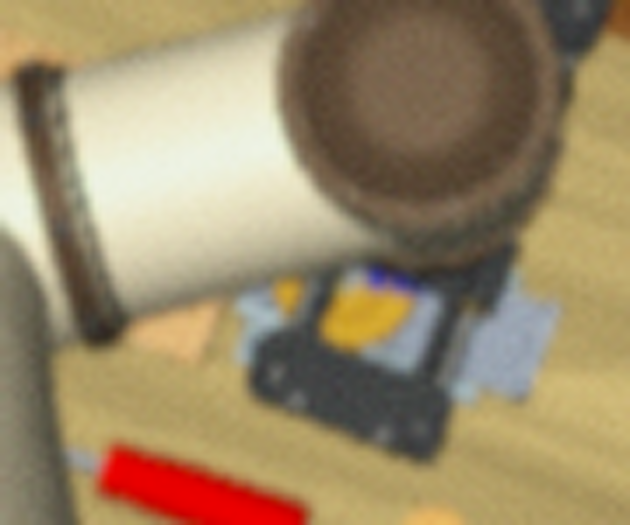

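Emit:
move_arm:
  increments: [0,0,0,0,-0.0018,0.0031,0,0,0,0,0,-0.0026,0.0066,0,0,0,0,0,-0.003,0.011,0,0,0,0,0,-0.003,0.0145,0,0,0,0,0,-0.003,0.018,0,0,0,0,0,-0.003,0.0215,0,0,0,0,0,-0.003,0.025,0,0,0,0,0,-0.003,0.0296,0,0,0,0,0,-0.0028,0.0331,0,0,0,0,0,-0.002,0.0366,0,0,0,0,0,-0.0008,0.04,0,0,0,0,0,0.0009,0.0431,0]

```text
time_s: 12.5
tcp_pos: [0.5422, 0.0289, 0.0501]
ee_rot: [[0.012, -0.939, 0.343], [0.002, 0.343, 0.939], [-1.0, -0.01, 0.006]]
wrist_force: [8.9, -2.5, -4.2]
gripper_width: 0.006
```

```bash
python3 -c "
from st import *
show('s11')"
```

```text
12.5 board mm [ 23.6 -34.7] z 0.0501 F board [ 0.7 -9.2 -4.2]
```

View pics/s11.png

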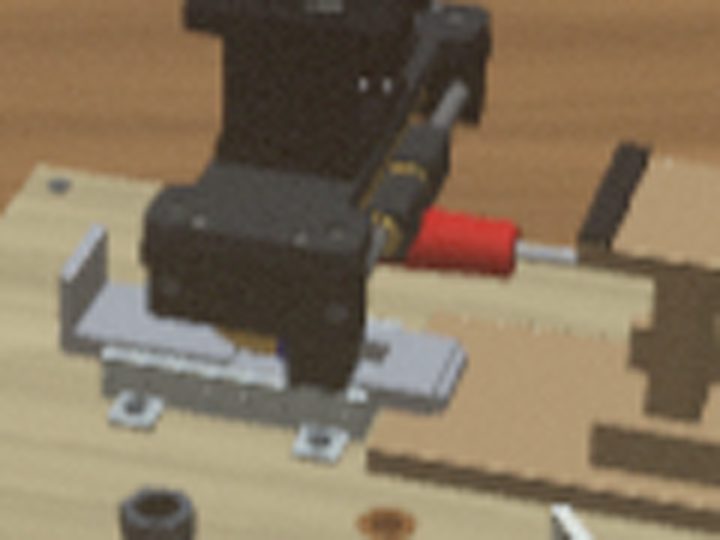

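Emit:
move_arm:
  increments: [0,0,0,0,0.0021,0.0029,0,0,0,0,0,0.0045,0.0054,0,0,0,0,0,0.0073,0.0076,0,0,0,0,0,0.0104,0.0094,0,0,0,0,0,0.0137,0.0108,0,0,0,0,0,0.0172,0.0116,0,0,0,0,0,0.0216,0.012,0,0,0,0,0,0.0216,0.012,0,0,0,0,0,0.0216,0.016,0,0,0,0,0,0.0216,0.023,0,0,0,0,-0.02,0.0216,0.023,0,0,0,0,-0.045,0.0216,0.023,0]

```text
time_s: 13.55
tcp_pos: [0.5222, 0.0563, 0.0923]
ee_rot: [[-0.007, -0.939, 0.345], [-0.002, 0.345, 0.939], [-1.0, 0.006, -0.005]]
wrist_force: [0.4, 0.3, -1.0]
gripper_width: 0.006
```

Emit:
move_arm:
  increments: [0,0,0,-0.025,0,0,0,0,0,0,-0.035,0.005,-0.03,0,0,0,0,-0.035,0.008,-0.06,0,0,0,0,-0.035,0.0087,-0.085,0,0,0,0,-0.035,0.0087,-0.099,0,0,0,0,-0.035,0.0087,-0.099,0]

```text
time_s: 14.05
tcp_pos: [0.4803, -0.0351, 0.1287]
ee_rot: [[-0.002, -0.938, 0.347], [-0.0, 0.347, 0.938], [-1.0, 0.002, -0.001]]
wrist_force: [-0.1, 0.8, 0.3]
gripper_width: 0.003
```

```bash
python3 -c "
from st import *
show('s12')"
```

```text
14.05 board mm [-57.6   1.5] z 0.1287 F board [0.7 0.3 0.3]
```

View pics/s12.png

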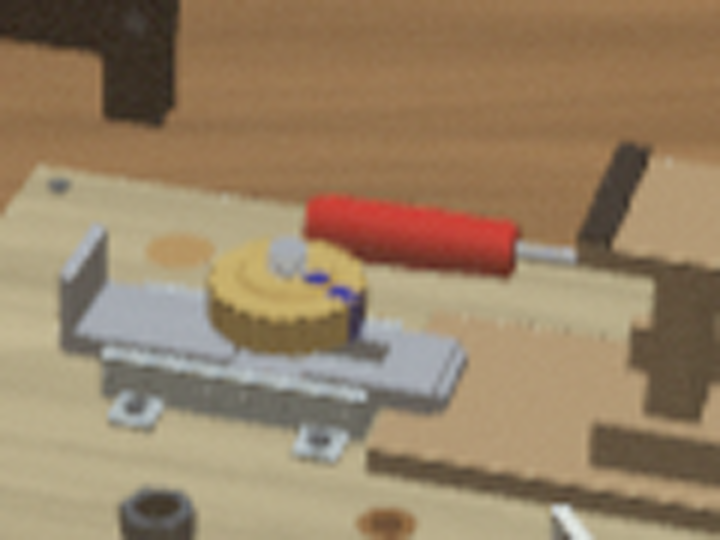

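Emit:
move_arm:
  increments: [0,0,0,0.012,0,-0.001,0,0,0,0,0.03,0,-0.001,0,0,0,0,0.048,0,-0.001,0,0,0,0,0.064,0,-0.001,0,0,0,0,0.075,0,-0.001,0,0,0,0,0.078,0,-0.001,0,0,0,0,0.078,0,-0.004,0,0,0,0,0.078,0,-0.007,0,0,0,0,0.078,0,-0.009,0,0,0,0,0.078,0,-0.011,0,0,0,0,0.078,0,-0.013,0]

```text
time_s: 15.02
tcp_pos: [0.4788, -0.0454, 0.0518]
ee_rot: [[0.003, -0.939, 0.345], [0.001, 0.345, 0.939], [-1.0, -0.002, 0.002]]
wrist_force: [0.6, 2.9, -1.1]
gripper_width: 0.009
```

```bash
python3 -c "
from st import *
show('s13')"
```

```text
15.0167 board mm [-67.8  -0.5] z 0.0518 F board [ 3.   0.4 -1.1]
```

View pics/s13.png

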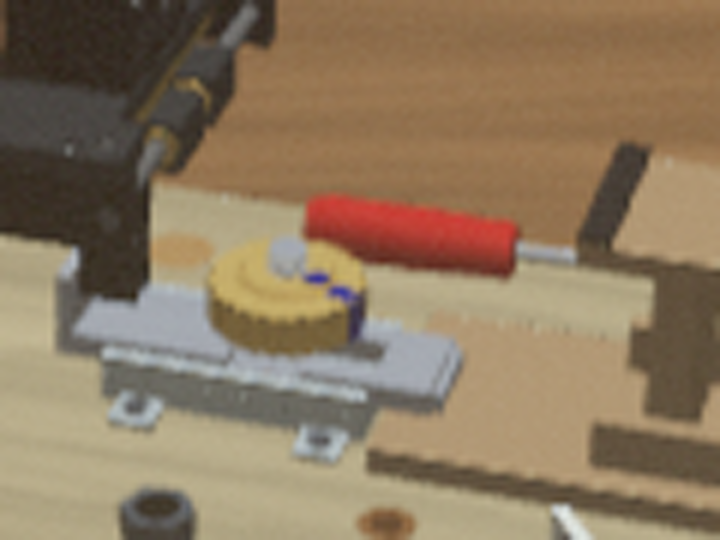

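Emit:
move_arm:
  increments: [0,0,0,0,0,-0.0025,0,0,0,0,0,0,-0.005,0,0,0,0,0,0,-0.0075,0,0,0,0,0,0,-0.01,0,0,0,0,0,0,-0.0125,0,0,0,0,0,0,-0.015,0,0,0,0,0,0,-0.0175,0,0,0,0,0,0,-0.02,0,0,0,0,0,0,-0.0225,0,0,0,0,0,0,-0.025,0,0,0,0,0,0,-0.0275,0,0,0,0,0,0,-0.03,0]

```text
time_s: 16.07
tcp_pos: [0.4678, -0.0738, 0.051]
ee_rot: [[0.001, -0.939, 0.345], [0.0, 0.345, 0.939], [-1.0, -0.0, 0.001]]
wrist_force: [2.1, 5.1, 1.5]
gripper_width: 0.007
```

```bash
python3 -c "
from st import *
show()"
```

```text
16.0667 board mm [-98.3   0.1] z 0.051 F board [ 5.5 -0.2  1.5]
```

Still moving or nearly at the stop; push a little more until the force rises.

Emit:
move_arm:
  increments: [0,0,0,0,0,-0.0015,0,0,0,0,0,0,-0.003,0,0,0,0,0,0,-0.003,0]

```text
time_s: 16.32
tcp_pos: [0.4682, -0.0748, 0.0511]
ee_rot: [[0.005, -0.938, 0.345], [0.003, 0.345, 0.938], [-1.0, -0.003, 0.004]]
wrist_force: [2.0, 14.5, 0.0]
gripper_width: 0.005
```

```bash
python3 -c "
from st import *
show()"
```

```text
16.3167 board mm [-99.1  -0.7] z 0.0511 F board [14.3  3.1  0. ]
```

Emit:
move_arm:
  increments: [0,0,0,0,0,0.003,0,0,0,0,0,0,0.008,0,0,0,0,0,0,0.017,0,0,0,0,0,0,0.02,0,0,0,0,-0.015,0,0.02,0,0,0,0,-0.04,0,0.02,0,0,0,0,-0.07,0,0.02,0,0,0,0,-0.1,0,0.02,0,0,0,0,-0.12,0,0.02,0,0,0,0,-0.125,0,0.02,0,0,0,0,-0.125,0,0.02,0]

```text
time_s: 17.23
tcp_pos: [0.4738, -0.0578, 0.1773]
ee_rot: [[0.003, -0.939, 0.345], [0.0, 0.345, 0.939], [-1.0, -0.002, 0.001]]
wrist_force: [-0.3, 0.5, -0.4]
gripper_width: 0.004
```

Run:
```python
from st import *
show('s14')
s=r.sense();p,R=s['tcp_pos'],s['ee_rot']
a=r.capture("wrist");cv2.imwrite("pics/w14.png",a[:,:,::-1]);np.savez("w14.npz",p=p,R=R)
a=r.capture("top");cv2.imwrite("pics/t14.png",cv2.resize(a[170:330,155:385,::-1],None,fx=3.4,fy=3.4,interpolation=cv2.INTER_CUBIC))
```

```text
17.2333 board mm [-81.1  -0.1] z 0.1773 F board [ 0.4  0.4 -0.4]
```

View pics/s14.png

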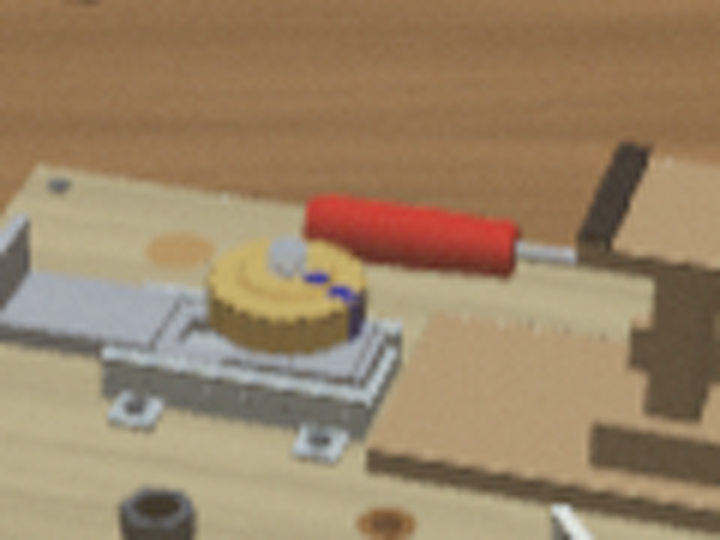

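View pics/w14.png

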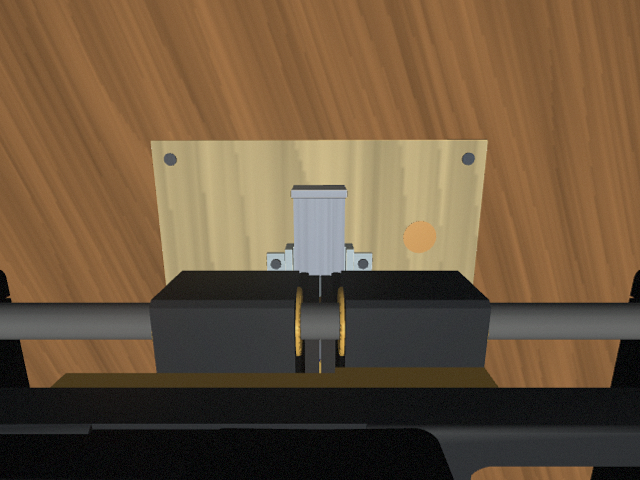

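View pics/t14.png

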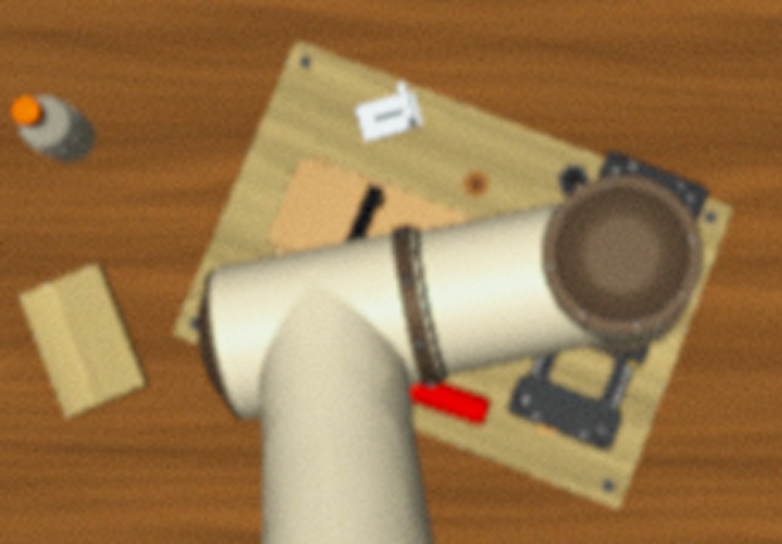

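Run:
```python
from st import *
w=np.load("w14.npz")
for v in(186,191,197): print(v,bd(wray([319,v],.059,w['p'],w['R'])[0]))
s=r.sense();print(s['joint_velocities'].round(2),s['wrist_force'])
r.finish_job()
```

```text
186 [-118.05738542   -0.54842398]
191 [-114.55306003   -0.55999046]
197 [-110.31807927   -0.57396857]
[-0.04  0.51 -0.11  0.17 -0.06  0.01] [-0.61090916 -0.15125609 -0.50036093]
the job is handed in; nothing more can be done
```

I backed the nut off by about two turns and pushed the strap back to its stop. The job is handed in at about 17 s; `finish_job` gives no verdict.

- **Nut:** I rolled the closed fingertip round the rim, about 1.3 orbits anticlockwise, without gripping. The blue line went through about 262°, 378°, 473°, 557° and 655°. It ended at about 712° (12.4 rad), inside the 10.99–14.14 rad window. Contact was lost once, early in the first orbit, because I took the tip to be 30 mm wide. I corrected the path and carried on.
- **Strap:** I pushed the tail back until the force rose from 5 to 14 N at the stop. The tail face is at about x = -107 to -110 mm, against the -104 mm needed. The scene picture shows the nose clear of the stand's foot.
- **Stand and loose things:** The stand, screwdriver, hexagon nut, bracket, offcut and glue bottle looked unmoved in the last pictures. I compared these by eye and did not measure them; the arm hid part of the stand in the top view. The breadboard and caliper were not in the last crops, but the arm did not work near them.
- **At hand-in:** The arm was clear above the scene, with wrist force below 1 N.
- **Disagreement:** The tail position from touch (-107 mm) and from the wrist camera (-110 mm) differ by about 3 mm. The nut's axis from touch was about 1 mm off the camera estimate.

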